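Drain the noodle boiler past its gas interlock

TASK

Get the noodle boiler ready to empty: first throw the gas lever fully over to its shut side, which lifts its barrier arm from in front of the drain lever, and only then pull the T-handled drain lever fully over to its open side, towards the front. Leave the ball-topped water lever as it is.

Things in the scene. Friction and masses are not known exactly. Their poses are not given: they have to be found in the camera images.
- valveset: Low steel housing, 120 x 240 mm, 42 mm high, that carries the gas and drain levers. Origin: centre of its underside, 8 mm above the counter. z up; x from its front to its back; the front faces the robot, turned up to 20 degrees; y to the left seen from the robot. Gas pivot at x 10, y -70, z 50 mm; drain pivot at x 0, y 70, z 50 mm.
- gas_grip (a point): Middle of the straight black grip (22 mm thick, ends 30 mm beyond this point) of the gas lever, on the lever's axis, 130 mm from its pivot. It is the lever with a flat steel barrier arm fixed to its foot, and swings sideways, about the housing's x.
- gas (a joint): Gas lever, rad. 0 = on: leans 0.40 rad left (+y), its barrier arm (16 mm high, 12 thick) reaching 168 mm to the left, rising to 50 mm above the pivot, across the front of the drain rod. Grows as it is thrown to the right (-y); 0.8 = shut, at its stop, leaning 0.40 rad right, the arm raised clear of the drain. Stays where left; 3 N moves it. Starts at 0 to 0.08.
- drain_grip (a point): Centre of the T grip of the drain lever: a black round cross bar, 22 mm thick and 62 mm long along the housing's y, on top of a 13 mm steel rod, 160 mm from the pivot. The lever swings front to back, about the housing's y.
- drain (a joint): Drain lever, rad. 0 = shut: leans 0.45 rad to the back (+x, away from the robot). Grows as it is pulled to the front; 0.9 = open, at its stop, leaning 0.45 rad to the front. With the gas on, the barrier arm stops it after about 0.05 rad. Stays where left; 2 N moves it. Starts at 0 to 0.03.
- water_grip (a point): Centre of the black ball (36 mm) on top of the water lever, which is otherwise like the drain lever and parallel to it, in a small housing of its own (120 x 90 mm) to the left or right of the other one. Never blocked; to be left alone.
- water (a joint): Water lever, rad: 0 = shut, leaning 0.45 rad to the back; 0.9 = open, leaning to the front. Starts at 0 to 0.05.

How it is judged:
On the way:
1. the gas lever is thrown over to shut while the drain lever is still shut (value of joint gas above 0.62 rad and value of joint drain below 0.2 rad), for 0.2 s.
At the end, for the whole second after the job is handed in: the gas lever stands within about 10 degrees (0.18 rad) of its shut stop, the drain lever within about 10 degrees (0.18 rad) of its open stop, both at rest, and the water lever still at its shut side (under 0.2 rad) (value of joint gas above 0.62 rad and value of joint drain above 0.72 rad and value of joint water below 0.2 rad and velocity of joint each of gas, drain below 0.05 rad/s); the robot touches nothing.
It fails at once if the drain lever is opened (over 0.3 rad) while the gas is still on (under 0.4 rad) (value of joint drain above 0.3 rad and value of joint gas below 0.4 rad).
It fails at once if the water lever is moved (over 0.2 rad) (value of joint water above 0.2 rad).
It also fails if it takes over 40 s, if anything falls off the work surface, if the arm or the gripper's body presses on something with over 40 N, if the wrist force passes 120 N, or if a joint passes its speed limit or range.

ROBOT

A 6-joint arm with a two-finger parallel gripper is mounted at the origin on the work surface. World frame = base frame: x ahead of the robot, y to its left, z up, the work surface at z = 0. Lengths are in m, angles in rad, forces in N, time in s.
With the tool pointing down it reaches from about 0.4 to 0.825 m from the base axis. Payload 7 kg.
Tool frame: the origin (TCP) lies at the centre of the arm's flange, where the gripper is bolted on; the fingertips stand 178 mm ahead of it and the grasp point (between the pads) lies ahead of it (tcp_to_grasp is the z of the grasp point in the tool frame, in m); z points along the fingers, x is the direction in which the jaws open and shut, and the axes are right-handed (so a half turn about z gives the same grasp; the last joint's range is limited). The gripper opens to 88 mm and grips with 3 to 60 N. Pads are 19 mm wide; open, the fingers measure 130 mm over their backs; the gripper's body (78 mm by 193 mm) begins 47 mm behind the grasp point.
Start: joints at [1.477, 0.359, 0.012, 0, -1.224, -0.288], TCP at [0.252, 0.626, 0.405] pointing down, gripper open.
Joint ranges: [-3.07, 3.07], [-1.43, 2.12], [-1.02, 1.25], [-3.03, 1.67], [-3.05, -0], [-3.03, 3.03]. Speed limits (rad/s): [2.39, 2.39, 3.01, 3.14, 3.14, 3.14].

INTERFACE

Orientations are given as [roll, pitch, yaw] about the fixed x, y, z axes, in that order (R = Rz(yaw) Ry(pitch) Rx(roll)).
In Python, from station import get_state, grab_frame, job_done, tcp_to_grasp gives the robot as it stands.
- The arm moves only by the tool drive_tool, never from a script. Its argument "moves" is a list of rows, each a list of 7 numbers: the shift along the tool's x, y, z in mm, then the turn, a rotation vector about the tool's x, y, z in degrees, then the closure, from -1 (fully open) to 1 (shut), so that 0 is half open. In form: [[dx, dy, dz, ax, ay, az, claw], ...]. A call has 1 to 12 rows; each row is the pose to reach, as a shift and turn from the pose commanded when the call began, along the tool's axes at that moment; what a row does not reach only later rows make up. A row lasts 1/8 s, in which the tool goes at most 62.5 mm and 10.7 degrees, less where a joint would pass 70% of its speed; a pose out of reach is approached as far as the arm can. A call with a gripper value outside its range is refused whole. The fingers move at their own pace and stop on an object; "grip_force" is the grip in N (left out, the last holds). Time passes only in rows, so rows that repeat a pose let the fingers close. It gives the time, the measured TCP pose, the force and the opening at its end, in the units of the state.
- get_state(): the state, without advancing time (a new reading comes with each control period).
- grab_frame(name): name is "scene" or "top" or "wrist"; returns a dict with "img" (384x512x3 uint8, red, green, blue), "range_z" (384x512 float32, m along the optical axis (not along the pixel's ray), 0 where there is no reading), "fovy" (degrees; the focal length in pixels is half the picture's height over the tangent of half this angle, whatever the lens; pixels are square), "cx", "cy" (the principal point, pixels), "rvec" (rotation vector, rad) and "tvec" (3), from world to camera coordinates, as OpenCV has them. Camera axes: x right, y down, z forward; pixel columns grow to the right and rows downward; lengths in m; the calibration is good to about 2 mm. A picture is of the moment at which its call begins.
- job_done(): hands the job in, once; it reports no verdict.
The state is a dict: "t": time; "q": joint angles; "qd": joint speeds; "joint_efforts": joint torques, N m; "eef_pos": TCP position; "ee_rot": TCP orientation; "force": force on the tool from outside, world axes, zero at the start; "moment": the same for the moment, N m; "width": finger opening in m.
Only numpy, scipy, OpenCV 4.12 (cv2) and the standard library are available. Lean on these libraries where they do the work, as an engineer would, in place of code of your own. Each camera call takes 0.05 s, during which the arm holds its last target. There are 200 camera calls.

## Working session

There is one attempt and no reset: what is moved stays moved. The work goes in short steps, Python scripts to look and compute and a tool call to move; the robot and the scene stay as the last step left them, time stands still between calls to the robot, and variables do not carry over. Pictures are saved under pics/ and viewed, about 8 in all and at most 12, crops included, and the job is handed in when it is done.

Besides the shell and the picture viewer there is one more tool, called by a JSON object that holds its "name" and its "arguments". drive_tool: Moves the arm, as the interface text tells. Its arguments: {"type":"object","properties":{"moves":{"type":"array"},"grip_force":{"type":"number"}},"required":["moves"]}

```bash
mkdir -p pics
cat > h.py <<'E'
import numpy as np, cv2
from station import get_state, grab_frame, job_done, tcp_to_grasp
def cloud(f):
    z=f["range_z"]; h,w=z.shape; fl=h/2/np.tan(np.radians(f["fovy"])/2)
    u,v=np.meshgrid(np.arange(w),np.arange(h))
    c=np.stack([(u-f["cx"])/fl*z,(v-f["cy"])/fl*z,z],-1)
    R=cv2.Rodrigues(np.array(f["rvec"],float))[0]
    P=(c-np.array(f["tvec"]).ravel())@R
    P[z==0]=np.nan
    return P
E
python3 - <<'E'
from h import *
ims=[]
for n in("scene","top"):
    f=grab_frame(n); ims.append(f["img"]); np.savez(n+".npz",**f)
    R=cv2.Rodrigues(np.array(f["rvec"],float))[0]; print(n,-R.T@np.array(f["tvec"]).ravel(), R[2],f["fovy"],f["cx"],f["cy"])
for n,i in zip(("scene","top"),ims): cv2.imwrite(f"pics/{n}1.png",i[...,::-1])
print(get_state(),tcp_to_grasp)
E
```

```text
scene [0.96880577 0.09402626 0.85876948] [-0.48810586 -0.09494423 -0.8676049 ] 45.27202451123241 258.19864350070264 197.2034849940692
top [0.43392167 0.01263156 0.78668317] [ 0.19522467 -0.0064159  -0.98073756] 53.232339101751386 260.85625491519255 194.4493562461036
{'t': 0.1, 'q': array([ 1.47711920e+00,  3.59299655e-01,  1.11652887e-02, -3.03280670e-04,
       -1.22410856e+00, -2.88146064e-01]), 'qd': array([-0.00187519, -0.0009729 ,  0.00106965,  0.00197267,  0.00096422,
       -0.00011196]), 'joint_efforts': array([-2.70290860e-03, -5.84163773e+01,  2.93749416e+01,  7.01546252e+00,
        1.01930456e-02, -4.34076003e-05]), 'eef_pos': array([0.25142404, 0.62624124, 0.40383367]), 'ee_rot': array([-3.14145490e+00, -1.46798659e-03, -1.95272287e+00]), 'force': array([ 0.39847271, -0.35882771, -0.35998482]), 'moment': array([-0.07443846,  0.00688232,  0.05532249]), 'width': 0.08768196202755295} 0.1593
```

View pics/scene1.png

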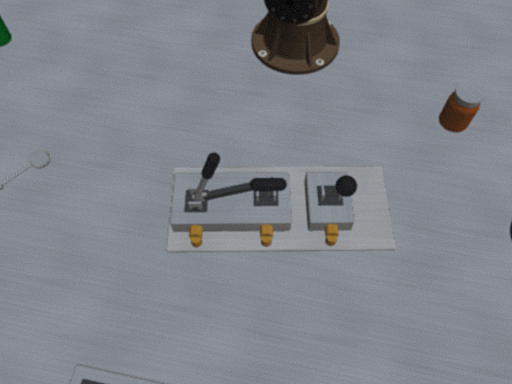

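View pics/top1.png

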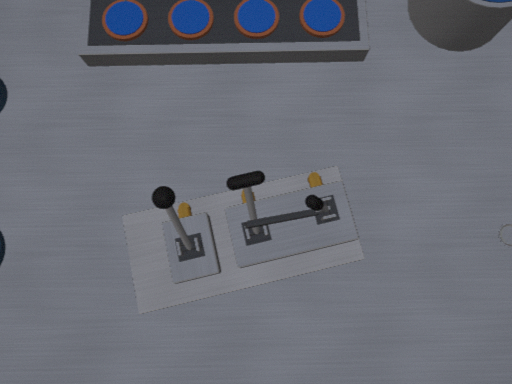

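The scene view from behind shows the gas grip at (211,165), the drain T at (268,185) and the water ball at (346,186). In the top view these are at (314,202), (246,180) and (163,197), with the water lever to the left of the drain. Next I measure them from the depth.

Run:
```python
from h import *
for n,pts in(("top",dict(gas=(314,202),drain=(246,180),water=(163,197))),("scene",dict(gas=(211,165),drain=(268,185),water=(346,186)))):
    f=dict(np.load(n+".npz")); P=cloud(f); hsv=cv2.cvtColor(f["img"],cv2.COLOR_RGB2HSV)
    dark=(hsv[...,2]<48)&(P[...,2]>0.1)
    for k,(u,v) in pts.items():
        m=np.zeros(dark.shape,bool); m[v-25:v+26,u-25:u+26]=1; m&=dark
        c,l,_,_=cv2.connectedComponentsWithStats(m.astype(np.uint8))[0:4]
        lab=l[v,u]; Q=P[l==lab] if lab else P[m]
        print(n,k,lab,len(Q),Q.mean(0).round(4),Q.min(0).round(3),Q.max(0).round(3))
    Z=P[...,2]
    m=(abs(Z-0.05)<0.005)
    c,l,s,_=cv2.connectedComponentsWithStats(m.astype(np.uint8))[0:4]
    for i in range(1,c):
        if s[i,4]>500:
            Q=P[l==i]; r=cv2.minAreaRect((Q[:,:2]*1000).astype(np.float32)); print(n,"housing",s[i],np.median(Q[:,2]),r)
```

```text
top gas 1 203 [ 0.5367 -0.0745  0.1968] [ 0.528 -0.1    0.126] [ 0.548 -0.06   0.211]
top drain 1 458 [0.5715 0.0324 0.212 ] [0.559 0.003 0.204] [0.586 0.061 0.217]
top water 1 381 [0.5468 0.1573 0.2142] [0.532 0.143 0.201] [0.564 0.173 0.222]
top housing [  78    0  291   56 9371] 0.051445373081004865 ((949.623779296875, 80.56858825683594), (621.1170043945312, 133.6934051513672), 88.79589080810547)
top housing [ 225  181  133   87 6225] 0.049554308672445646 ((523.8370971679688, -48.89460754394531), (119.92997741699219, 239.79177856445312), 12.247801780700684)
top housing [ 162  213   57   71 2475] 0.04964730992808381 ((481.5784912109375, 146.42254638671875), (119.7409896850586, 90.2488021850586), 12.23680305480957)
scene gas 1 262 [ 0.5462 -0.0743  0.1884] [ 0.533 -0.092  0.153] [ 0.553 -0.06   0.213]
scene drain 1 403 [0.5762 0.032  0.2083] [ 0.522 -0.013  0.1  ] [0.589 0.062 0.218]
scene water 1 317 [0.5552 0.1593 0.2128] [0.526 0.144 0.144] [0.568 0.176 0.222]
scene housing [ 170  172  122   53 4596] 0.04991758247728284 ((523.9442749023438, -48.40617370605469), (121.2906265258789, 239.65989685058594), 12.21296501159668)
scene housing [ 306  172   49   53 1803] 0.04991443431989158 ((481.8702697753906, 146.7370147705078), (122.1180648803711, 89.81059265136719), 12.217019081115723)
scene housing [ 70 365  93  19 938] 0.04957072495809997 ((893.3573608398438, -156.53167724609375), (29.26521110534668, 151.92227172851562), 10.06909465789795)
```

```bash
cat >> h.py <<'E'
from scipy.spatial.transform import Rotation as Ro
C=np.array([.5239,-.0487]); YAW=np.radians(12.23)
A=np.array([[np.cos(YAW),-np.sin(YAW)],[np.sin(YAW),np.cos(YAW)]])
def shift(hx,hy,tipz):
    s=get_state(); p=np.r_[C+A@np.array([hx,hy]),tipz+.178]
    R=Ro.from_euler("xyz",s["ee_rot"])
    G=Ro.from_euler("xyz",[np.pi,0,YAW-np.pi])
    print("t",round(s["t"],2),"F",s["force"].round(1),"w",round(s["width"],3))
    print("now house xy",(A.T@(s["eef_pos"][:2]-C)).round(4),"tip",(s["eef_pos"][2]-.178).round(4))
    print("shift mm",(R.inv().apply(p-s["eef_pos"])*1000).round(1),"rot deg",np.degrees((R.inv()*G).as_rotvec()).round(2))
E
python3 -c "
from h import *
shift(.010,.032,.27)"
```

```text
t 0.1 F [ 0.4 -0.4 -0.4] w 0.088
now house xy [-0.1233  0.7173] tip 0.2258
shift mm [ 492.7 -494.7  -43.4] rot deg [-5.000e-02 -7.000e-02  5.589e+01]
```

{"name": "drive_tool", "arguments": {"moves": [[0, 0, -43, 0, 0, 0, 1], [493, -495, -43, 0, 0, 56, 1], [493, -495, -43, 0, 0, 56, 1], [493, -495, -43, 0, 0, 56, 1], [493, -495, -43, 0, 0, 56, 1], [493, -495, -43, 0, 0, 56, 1], [493, -495, -43, 0, 0, 56, 1], [493, -495, -43, 0, 0, 56, 1], [493, -495, -43, 0, 0, 56, 1], [493, -495, -43, 0, 0, 56, 1], [493, -495, -43, 0, 0, 56, 1], [493, -495, -43, 0, 0, 56, 1]], "grip_force": 20}}

```text
t: 1.6
eef_pos: [0.5231, -0.0074, 0.4477]
ee_rot: [3.141, 0.0, -2.93]
force: [0.0, 1.3, 0.1]
width: 0.0004
```

```bash
python3 -c "
from h import *
shift(.010,.032,.27)"
```

```text
t 1.6 F [0.  1.3 0.1] w 0.0
now house xy [0.008  0.0406] tip 0.2697
shift mm [-2.1 -8.5 -0.3] rot deg [ 0.01  0.01 -0.1 ]
```

{"name": "drive_tool", "arguments": {"moves": [[0, 0, 0, 0, 0, 0, 1], [0, 0, 0, 0, 0, 0, 1]]}}

```text
t: 1.85
eef_pos: [0.5226, -0.0057, 0.4472]
ee_rot: [3.141, -0.001, -2.932]
force: [-1.3, 0.8, -1.0]
width: 0.0003
```

Run:
```python
from h import *
shift(.010,.032,.168)
f=grab_frame("wrist"); g=grab_frame("top")
cv2.imwrite("pics/w2.png",np.vstack([f["img"],g["img"]])[::,::,::-1][:, :][::1] if 0 else cv2.resize(np.hstack([f["img"],g["img"]])[...,::-1],(800,300)))
```

```text
t 1.85 F [-1.3  0.8 -1. ] w 0.0
now house xy [0.0079 0.0423] tip 0.2692
shift mm [ -2.2 -10.3 101.2] rot deg [ 0.01 -0.05 -0.2 ]
```

View pics/w2.png

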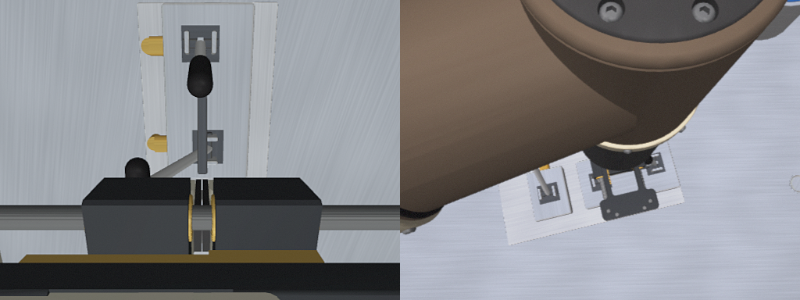

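The wrist view shows the gas grip straight ahead at (200,75) and the T end off to one side at (137,170). The way down between them is clear.

{"name": "drive_tool", "arguments": {"moves": [[-2, -10, 0, 0, 0, 0, 1], [-2, -10, 50, 0, 0, 0, 1], [-2, -10, 100, 0, 0, 0, 1], [-2, -10, 100, 0, 0, 0, 1], [-2, -10, 100, 0, 0, 0, 1]]}}

```text
t: 2.58
eef_pos: [0.5278, -0.0142, 0.3496]
ee_rot: [-3.141, 0.002, -2.929]
force: [0.7, 0.2, 0.6]
width: 0.0003
```

```bash
python3 -c "
from h import *
shift(.010,-.098,.168)"
```

```text
t 2.58 F [0.7 0.2 0.6] w 0.0
now house xy [0.0111 0.0329] tip 0.1716
shift mm [   1.  -130.9    3.7] rot deg [-0.04  0.11 -0.02]
```

{"name": "drive_tool", "arguments": {"moves": [[0, -12, 4, 0, 0, 0, 1], [0, -24, 4, 0, 0, 0, 1], [0, -36, 4, 0, 0, 0, 1], [0, -48, 4, 0, 0, 0, 1], [0, -60, 4, 0, 0, 0, 1], [0, -72, 4, 0, 0, 0, 1], [0, -84, 4, 0, 0, 0, 1], [0, -96, 4, 0, 0, 0, 1], [0, -108, 4, 0, 0, 0, 1], [0, -118, 4, 0, 0, 0, 1], [0, -118, 4, 0, 0, 0, 1]]}}

```text
t: 3.95
eef_pos: [0.5518, -0.131, 0.3435]
ee_rot: [-3.141, -0.0, -2.931]
force: [0.2, -0.2, 0.5]
width: 0.0008
```

```bash
python3 -c "
from h import *
shift(.010,-.098,.168)"
```

```text
t 3.95 F [ 0.2 -0.2  0.5] w 0.001
now house xy [ 0.0099 -0.0864] tip 0.1655
shift mm [ -0.2 -11.7  -2.5] rot deg [-0.04 -0.02 -0.15]
```

{"name": "drive_tool", "arguments": {"moves": [[0, -4, -2, 0, 0, 0, 1], [0, -8, -2, 0, 0, 0, 1], [0, -10, -2, 0, 0, 0, 1], [0, -10, -2, 0, 0, 0, 1]]}}

```text
t: 4.45
eef_pos: [0.5538, -0.1399, 0.3457]
ee_rot: [-3.142, 0.0, -2.93]
force: [-0.7, 2.8, -0.2]
width: 0.0006
```

Run:
```python
from h import *
shift(.010,-.098,.168)
f=grab_frame("wrist"); g=grab_frame("scene")
cv2.imwrite("pics/w3.png",cv2.resize(np.hstack([f["img"],g["img"]])[...,::-1],(800,300)))
```

```text
t 4.45 F [-0.7  2.8 -0.2] w 0.001
now house xy [ 0.0099 -0.0955] tip 0.1677
shift mm [-0.1 -2.5 -0.3] rot deg [-0.01  0.   -0.11]
```

View pics/w3.png

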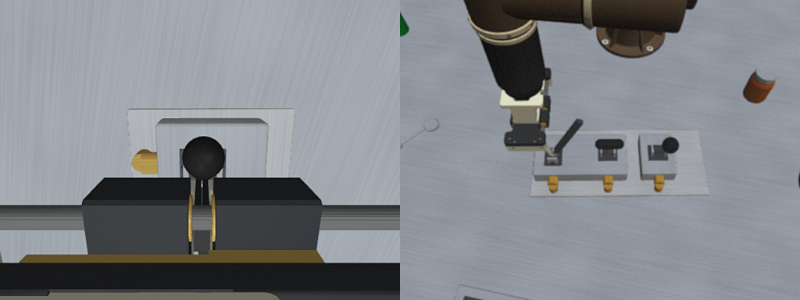

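The scene view shows the barrier arm lifted at (568,135) and the gas lever leaning right under the fingers. I'll push gently on to its stop.

{"name": "drive_tool", "arguments": {"moves": [[0, -3, 0, 0, 0, 0, 1], [0, -6, 0, 0, 0, 0, 1], [0, -6, 0, 0, 0, 0, 1]]}}

```text
t: 4.92
eef_pos: [0.5544, -0.1429, 0.3453]
ee_rot: [3.136, 0.0, -2.93]
force: [-6.3, 23.4, 6.5]
width: 0.0003
```

```bash
python3 -c "
from h import *
shift(.010,-.098,.168)"
```

```text
t 4.92 F [-6.3 23.4  6.5] w 0.0
now house xy [ 0.0098 -0.0985] tip 0.1673
shift mm [-0.2  0.5 -0.7] rot deg [ 0.33  0.02 -0.11]
```

At the stop, at 23 N. Now back off, lift, and cross over to behind the T.

{"name": "drive_tool", "arguments": {"moves": [[0, 10, 0, 0, 0, 0, 1], [0, 10, -50, 0, 0, 0, 1], [0, 10, -100, 0, 0, 0, 1], [-30, 60, -100, 0, 0, 0, 1], [-60, 110, -100, 0, 0, 0, 1], [-90, 150, -100, 0, 0, 0, 1], [-107, 172, -100, 0, 0, 0, 1], [-107, 172, -100, 0, 0, 0, 1], [-107, 172, -100, 0, 0, 0, 1]]}}

```text
t: 6.05
eef_pos: [0.6234, 0.0443, 0.4456]
ee_rot: [-3.141, -0.0, -2.93]
force: [-0.3, -0.0, -0.4]
width: 0.0007
```

Run:
```python
from h import *
shift(.115,.070,.188)
f=grab_frame("wrist"); g=grab_frame("scene")
cv2.imwrite("pics/w4.png",cv2.resize(np.hstack([f["img"],g["img"]])[...,::-1],(800,300)))
```

```text
t 6.05 F [-0.3 -0.  -0.4] w 0.001
now house xy [0.1169 0.0698] tip 0.2676
shift mm [ 1.9  0.2 79.6] rot deg [-0.03 -0.02 -0.12]
```

View pics/w4.png

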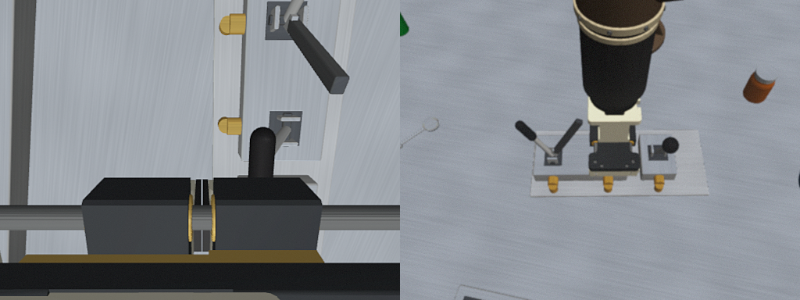

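The gas lever stays shut, seen at (525,130) leaning right with its arm at (568,135). Before going down I check the fingers' true extent against the T, using the wrist depth.

Run:
```python
from h import *
f=grab_frame("wrist"); P=cloud(f); s=get_state()
H=P.copy(); H[...,:2]=(P[...,:2]-C)@A; H*=1000
for u,v in [(110,195),(110,180),(160,195),(180,182),(235,195),(300,195),(300,180),(200,195),(203,183),(262,150),(262,140),(262,165),(20,215)]:
    print((u,v),H[int(v*1.28),int(u*1.28)].round(0))
```

```text
(110, 195) [143.  30. 353.]
(110, 180) [147.  30. 342.]
(160, 195) [128.  30. 353.]
(180, 182) [123.  30. 342.]
(235, 195) [106.  30. 353.]
(300, 195) [ 87.  30. 353.]
(300, 180) [ 82.  31. 340.]
(200, 195) [117.  59. 291.]
(203, 183) [115. 174.  -1.]
(262, 150) [ 66.  55. 214.]
(262, 140) [ 67.  47. 213.]
(262, 165) [ 66.  68. 216.]
(20, 215) [173.  38. 351.]
```

Those wide blocks are the body at z 340 mm. The fingers are narrow, and the T sits at x about 67 mm, so going down is clear.

{"name": "drive_tool", "arguments": {"moves": [[0, 0, 40, 0, 0, 0, 1], [0, 0, 80, 0, 0, 0, 1], [0, 0, 80, 0, 0, 0, 1], [12, 0, 80, 0, 0, 0, 1], [24, 0, 80, 0, 0, 0, 1], [36, 0, 80, 0, 0, 0, 1], [48, 0, 80, 0, 0, 0, 1], [60, 0, 80, 0, 0, 0, 1], [72, 0, 80, 0, 0, 0, 1], [84, 0, 80, 0, 0, 0, 1]]}}

```text
t: 7.45
eef_pos: [0.5403, 0.0271, 0.3653]
ee_rot: [-3.142, -0.001, -2.93]
force: [1.8, 1.2, 2.2]
width: 0.0004
```

```bash
python3 -c "
from h import *
shift(-.038,.07,.188)"
```

```text
t 7.45 F [1.8 1.2 2.2] w 0.0
now house xy [0.032  0.0706] tip 0.1873
shift mm [70.  -0.7 -0.6] rot deg [-0.   -0.06 -0.11]
```

{"name": "drive_tool", "arguments": {"moves": [[12, 0, 0, 0, 0, 0, 1], [24, 0, 0, 0, 0, 0, 1], [36, 0, 0, 0, 0, 0, 1], [48, 0, 0, 0, 0, 0, 1], [56, 0, 0, 0, 0, 0, 1], [62, 0, 0, 0, 0, 0, 1], [62, 0, 0, 0, 0, 0, 1]]}}

```text
t: 8.32
eef_pos: [0.4803, 0.0141, 0.3657]
ee_rot: [3.142, -0.0, -2.93]
force: [-0.2, 0.4, 0.7]
width: 0.0009
```

```bash
python3 -c "
from h import *
shift(-.038,.07,.188)"
```

```text
t 8.32 F [-0.2  0.4  0.7] w 0.001
now house xy [-0.0293  0.0707] tip 0.1877
shift mm [ 8.7 -0.7 -0.3] rot deg [ 0.   -0.02 -0.1 ]
```

{"name": "drive_tool", "arguments": {"moves": [[5, 0, 0, 0, 0, 0, 1], [9, 0, 0, 0, 0, 0, 1], [9, 0, 0, 0, 0, 0, 1]]}}

```text
t: 8.7
eef_pos: [0.4716, 0.0123, 0.3656]
ee_rot: [3.142, -0.0, -2.93]
force: [0.2, 0.5, 0.1]
width: 0.0004
```

Run:
```python
from h import *
shift(-.038,.07,.188)
f=grab_frame("wrist"); g=grab_frame("scene")
cv2.imwrite("pics/w5.png",cv2.resize(np.hstack([f["img"],g["img"]])[...,::-1],(800,300)))
```

```text
t 8.7 F [0.2 0.5 0.1] w 0.0
now house xy [-0.0382  0.0707] tip 0.1876
shift mm [-0.2 -0.7 -0.4] rot deg [ 0.   -0.02 -0.11]
```

View pics/w5.png

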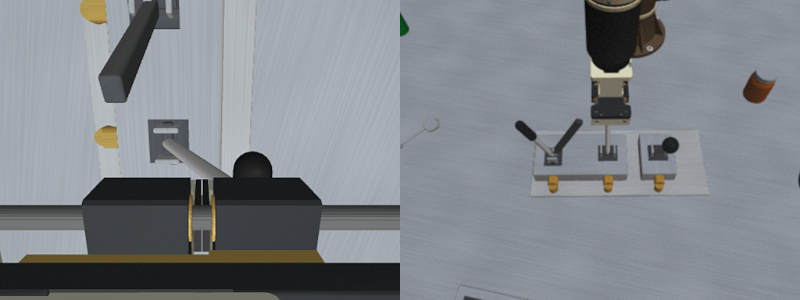

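The drain lever now leans forward, with the T at (252,168) ahead of the fingers. No stop force yet, so I continue in small steps.

{"name": "drive_tool", "arguments": {"moves": [[4, 0, 0, 0, 0, 0, 1], [7, 0, 0, 0, 0, 0, 1], [7, 0, 0, 0, 0, 0, 1]]}}

```text
t: 9.18
eef_pos: [0.4659, 0.0112, 0.3664]
ee_rot: [3.141, 0.004, -2.929]
force: [5.0, 0.3, -1.2]
width: 0.0006
```

{"name": "drive_tool", "arguments": {"moves": [[3, 0, 0, 0, 0, 0, 1], [5, 0, 0, 0, 0, 0, 1], [5, 0, 0, 0, 0, 0, 1]]}}

```text
t: 9.55
eef_pos: [0.4639, 0.0112, 0.3673]
ee_rot: [3.141, 0.012, -2.929]
force: [21.5, 1.1, -11.7]
width: 0.0006
```

The stop is reached at about 21 N. Back off, lift clear and move aside for the check.

{"name": "drive_tool", "arguments": {"moves": [[-14, 0, 0, 0, 0, 0, 1], [-14, 0, 0, 0, 0, 0, 1], [-14, 0, -60, 0, 0, 0, 1], [-14, 0, -120, 0, 0, 0, 1], [-14, 0, -140, 0, 0, 0, 1], [-14, 60, -140, 0, 0, 0, 1], [-14, 120, -140, 0, 0, 0, 1], [-14, 180, -140, 0, 0, 0, 1], [-14, 240, -140, 0, 0, 0, 1], [-14, 300, -140, 0, 0, 0, 1], [-14, 340, -140, 0, 0, 0, 1], [-14, 340, -140, 0, 0, 0, 1]]}}

```text
t: 11.05
eef_pos: [0.4014, 0.3472, 0.5044]
ee_rot: [-3.14, -0.002, -2.927]
force: [-0.9, -0.6, -1.0]
width: 0.0005
```

Run:
```python
from h import *
shift(-.038,.07,.188)
ims=[]
for n in("scene","top"):
    f=grab_frame(n); ims.append(f["img"]); P=cloud(f); H=P.copy(); H[...,:2]=(P[...,:2]-C)@A
    dark=(f["img"].max(-1)<48)&(H[...,2]>.16)&(H[...,2]<.235)&(abs(H[...,0])<.12)&(H[...,1]>-.2)&(H[...,1]<.26)
    c,l,s,_=cv2.connectedComponentsWithStats(dark.astype(np.uint8))[:4]
    for i in range(1,c):
        if s[i,4]>40: Q=H[l==i]*1000; print(n,s[i],Q.mean(0).round(0),Q.min(0).round(0),Q.max(0).round(0))
cv2.imwrite("pics/f6.png",cv2.resize(np.hstack(ims)[...,::-1],(800,300)))
```

```text
t 11.05 F [-0.9 -0.6 -1. ] w 0.0
now house xy [-0.0358  0.4129] tip 0.3264
shift mm [   2.2 -342.6  139.1] rot deg [-0.11 -0.13  0.05]
scene [250 116  33  11 322] [-65.  69. 209.] [-76.  40. 200.] [-58.  98. 215.]
scene [148 155  25  22 270] [  15. -119.  187.] [   4. -137.  160.] [  22. -101.  209.]
scene [213 155  18  19 145] [ 12. -10. 185.] [  6. -27. 160.] [ 15.   6. 210.]
scene [336 176  20  20 315] [ 75. 197. 213.] [ 57. 182. 195.] [ 88. 212. 222.]
top [354 181  28  19 333] [   8. -118.  188.] [  -1. -136.  160.] [  19. -102.  207.]
top [153 187  22  22 382] [ 66. 196. 214.] [ 51. 182. 199.] [ 84. 213. 221.]
top [295 202  17   9  94] [  6. -12. 186.] [  2. -27. 162.] [ 12.   5. 209.]
top [247 256  39  20 501] [-70.  69. 211.] [-80.  40. 204.] [-59.  98. 215.]
```

View pics/f6.png

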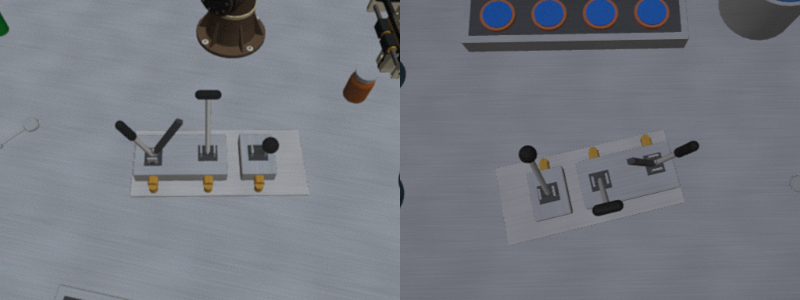

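The T is at x = -70 mm, the gas grip at y = -119 mm (stop at about -121 mm), and the water ball is unchanged at x of about +70 mm. The robot is clear of everything.

```bash
python3 -c "
from station import job_done; print(job_done())"
```

```text
the job is handed in; nothing more can be done
None
```

I threw the gas lever right to its shut stop first, which lifted the barrier arm. I then pulled the drain T forward to its open stop, moved the arm clear and handed the job in at about 11 s of the 40 s.

- **Stops:** contact force rose to about 24 N on the gas lever and about 21 N on the drain lever, below the 40 N and 120 N limits.
- **Gas lever:** its grip was last measured at y about -119 mm in the housing frame, where the shut stop puts it at about -121 mm.
- **Drain lever:** the T was at x about -70 mm, which matches the open stop; the scene camera alone read -65 mm, mostly because it sees the rear side of the bar.
- **Water lever:** the ball was still at x about +66 to +75 mm, on its shut side; I never touched it.

No check failed, and the remaining differences between the two cameras are the surface-side offsets to be expected.

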